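# Slide the overhead stirrer into its corner stop and clamp it

### The job

Slide the tall overhead stirrer along the worktop, between the things standing about, until its base plate is flush and square against both rails of the corner stop; it is too top-heavy to be hurried or pushed high up, and must be neither lifted nor tipped. Only then turn the wing nut clockwise to its stop, so that the hold-down finger lies over the base plate. Do not disturb the beaker, the vial or the dropper bottle.

Things in the scene. Friction and masses are not known exactly. Their poses are not given: they have to be found in the camera images.
- stirrer: loose, top-heavy overhead stirrer, 0.7 to 1.2 kg, 302 mm tall, centre of mass about 165 mm up at x = +20 mm. Grey base plate 120 mm (x) x 140 mm (y) x 18 mm, flat vertical edges, no feet, too wide to grasp. Origin: centre of the plate's underside, z up. Pushed on the plate it slides (3 to 7 N); pushed higher than about 50 mm, or knocked, it tips. Starts right of the rails, turned up to 0.25 rad from the robot's axes
- motor (a point): middle of the stirrer's white and black motor (52 mm diameter, 198 to 302 mm high), at x = +37 mm of the base plate. Below it a chuck and a thin shaft with a small paddle reach down to 62 mm. A 12 mm steel rod at x = -5 mm (to 285 mm high) with a boss head (220 to 255 mm) carries it. Frame parallel to the stirrer's; the plate's -x edge and both y edges are the clear ones to push on
- rails: fixed aluminium corner stop: two rails 14 mm wide, 14 mm high. Origin: their inner corner at worktop level, z up. Back rail on the +x side (inner face x = 0), 132 mm along -y; side rail on the +y side (inner face y = 0), 120 mm along -x. With the stirrer home (plate's +x edge on the back rail, +y edge on the side rail) its origin is at x = -60, y = -70 mm here, axes parallel
- holddown (a joint): turn of the captive wing nut and the steel hold-down finger fixed to it, pivot upright at x = -60, y = +34 mm in the rails' frame. At 0 the finger points along the rails' +x; grows clockwise seen from above; at 1.57 it points along -y, over the plate's home; stop at 1.62. Stiff (0.03 N m), stays where left; starts at 0.15 to 0.55. Finger: 62 mm long, 15 wide, 21.5 to 28.5 mm above the worktop
- wing_nut (a point): middle of the brass wings on the pivot axis, 53.5 mm above the worktop. The wings are one upright flat bar 46 mm long, 8 mm thick, 41.5 to 65.5 mm above the worktop, in line with the hold-down finger below. The frame turns with the nut: x along the wings, pointing to the finger's tip, z up. A brass hub 22 mm in diameter lies below the wings
- beaker: bystander: loose white plastic beaker, 80 mm in diameter at the rim, 90 mm high; origin: centre of its underside, z up. Beaker, vial and dropper bottle swap places: one of them stands near the robot beside the way from the stirrer to the rails
- vial: bystander: loose glass vial with a push cap, 34 mm in diameter, 94 mm high; origin: centre of its underside, z up
- dropper: bystander: loose amber dropper bottle, 53 mm in diameter, 124 mm high; origin: centre of its underside, z up
- weigh_jar: obstacle that does not move: white jar with a blue cap, 69 mm in diameter, 97 mm high; origin: centre of its underside. The stirrer has to pass between it and the bystander that stands nearer to the robot
- screen_end (a point): near end, at worktop level, of a fixed clear plastic panel standing on edge (157 mm high, 5 mm thick), to the right of the stirrer's start; from here the panel runs away from the robot, almost along x. Keep the hand clear of it

How it is judged:
By the outcome, as a careful person would: the job done as asked, in the order asked, and still so for the second after the job is handed in, with the robot touching nothing.
It also fails if it takes over 72 s, if anything falls off the work surface, if the arm or the gripper's body presses on something with over 40 N, if the wrist force passes 120 N, or if a joint passes its speed limit or range.

### The arm

A 6-joint arm with a two-finger parallel gripper is mounted at the origin on a cart in front of the work surface, level with it; the furniture and walls round the work are solid. World frame = base frame: x ahead of the robot, y to its left, z up, the work surface at z = 0. Lengths are in m, angles in degrees, forces in N, time in s.
With the tool pointing down it reaches from about 0.375 to 0.9 m from the base axis. Payload 3.1 kg.
Tool frame: the origin (TCP) lies at the very end of the fingers, on their centre line; the grasp point (between the pads) lies 19 mm behind it; z points along the fingers, y is the line along which they close (so a half turn about z gives the same grasp; the last joint's range is limited). The gripper opens to 87 mm and grips with 3 to 60 N. Pads are 19 mm wide; open, the fingers measure 117 mm over their backs; the gripper's body (75 mm by 190 mm) begins 51 mm behind the grasp point.
Start: joints at [56.007, 30.224, 82.088, -0, 67.689, -10.227], TCP at [0.252, 0.572, 0.223] pointing down, gripper open.
Joint ranges: [-176.69, 176.69], [-43.24, 126.21], [12.49, 139.97], [-82, 262], [0, 151.66], [-163.58, 163.58]. Speed limits (degrees/s): [159.86, 159.86, 180, 180, 180, 180].

### API

Orientations are given as a 3x3 rotation matrix whose columns are the frame's x, y, z axes.
In Python, from rig import readout, cams, bot gives the robot as it stands.
- The arm moves only by the shell command python3 -m inch 'ROWS'. ROWS is JSON, a list of rows, each a list of 5 numbers: the shift along the world's x, y, z in cm, then the turn about the world's z in degrees, then the finger opening in cm, from 0 to 8.7. In form: [[dx, dy, dz, twist, fingers], ...]. A call has 1 to 10 rows; each row is the pose to reach, as a shift and turn from the pose commanded when the call began; what a row does not reach only later rows make up. A row lasts 1/12 s, in which the tool goes at most 41.7 mm and 7.16 degrees, less where a joint would pass 70% of its speed; a pose out of reach is approached as far as the arm can. A call with a gripper value outside its range is refused whole. The fingers move at their own pace and stop on an object; the grip force is fixed at half the most. Time passes only in rows, so rows that repeat a pose let the fingers close. It gives the time, the measured TCP pose, the force, the opening and the grip force at its end, in the units of the state.
- readout.read_state(): the state, without advancing time (a new reading comes with each control period).
- cams.capture(name): name is "scene" or "top"; returns a dict with "image" (384x512x3 uint8, blue, green, red), "intrinsics" (3x3 intrinsics, pixels), "k1" (the pictures are not rectified: a ray, as slopes to the right and down, at radius r is drawn at 1 + k1 r^2 times it, then the intrinsics apply), "xyz" and "rotation" of the camera in the world. Camera axes: x right, y down, z forward; pixel columns grow to the right and rows downward; lengths in m; the calibration is good to about 2 mm. A picture is of the moment at which its call begins. There is no depth.
- bot.hand_in(): hands the job in; it is judged then, once.
The state is a dict: "time_s": time; "joint_positions": joint angles; "qvel": joint speeds; "tau": joint torques, N m; "position": TCP position; "tcp_rot": TCP orientation; "force": force on the tool from outside, world axes, zero at the start; "moment": the same for the moment, N m; "opening": opening from 0.0 (shut) to 1.0 (fully open); "grasp_force": force on a finger pad.
Only numpy, scipy, OpenCV 4.12 (cv2) and the standard library are available. Lean on these libraries where they do the work, as an engineer would, in place of code of your own. Each camera call takes 0.05 s, during which the arm holds its last target. There are 200 camera calls.

## Working session

There is one attempt and no reset: what is moved stays moved. The work goes in short steps, Python scripts to look and compute and a shell command to move; the robot and the scene stay as the last step left them, time stands still between calls to the robot, and variables do not carry over. Pictures are saved under pics/ and viewed, at most 10 in all, crops included, and the job is handed in when it is done.

```bash
mkdir -p pics; ls; python3 - <<'E'
from rig import readout, cams
import cv2
for n in("scene","top"):
    c=cams.capture(n); cv2.imwrite(f"pics/{n}0.png",c["image"]); print(n,c["intrinsics"],c["k1"],c["xyz"],c["rotation"])
s=readout.read_state(); print(s)
E
```

```text
pics
scene [[379.68917004   0.         250.27111565]
 [  0.         379.68917004 191.93826514]
 [  0.           0.           1.        ]] -0.06292192311558688 [ 0.16496406 -0.7620961   0.90405762] [[ 0.88790381 -0.31086522  0.33910122]
 [-0.45992882 -0.58447634  0.66847056]
 [-0.00960761 -0.74949998 -0.66193464]]
top [[397.14739593   0.         259.54405874]
 [  0.         397.14739593 192.52358894]
 [  0.           0.           1.        ]] -0.10694484543867448 [ 0.4642814  -0.01304263  1.42305356] [[ 2.37412732e-02 -9.97962166e-01  5.92272574e-02]
 [-9.99717244e-01 -2.37787107e-02  7.27123633e-05]
 [ 1.33578363e-03 -5.92122368e-02 -9.98244522e-01]]
{'time_s': 0.1, 'joint_positions': array([ 5.60055136e+01,  3.02753426e+01,  8.21501848e+01, -6.25726394e-04,
        6.76873112e+01, -1.02254075e+01]), 'qvel': array([ 0.02754394, -0.09709751, -0.11868627,  0.03188588, -0.12650621,
       -0.04218111]), 'tau': array([ 1.30460257e-04, -4.40987670e+01, -1.77151537e+01,  6.34584110e-02,
        5.34584722e-02, -3.24676853e-05]), 'position': array([0.2514887 , 0.57144792, 0.22164488]), 'tcp_rot': array([[-9.15178808e-01,  4.03046593e-01, -1.09274323e-03],
       [ 4.03047931e-01,  9.15177404e-01, -1.63846500e-03],
       [ 3.39676180e-04, -1.93991634e-03, -9.99998061e-01]]), 'force': array([ 0.09963351, -0.32556721, -0.58281273]), 'moment': array([-0.02276418,  0.02371217, -0.0426763 ]), 'grasp_force': 0.0, 'opening': 0.9993364252114899}
```

View pics/scene0.png

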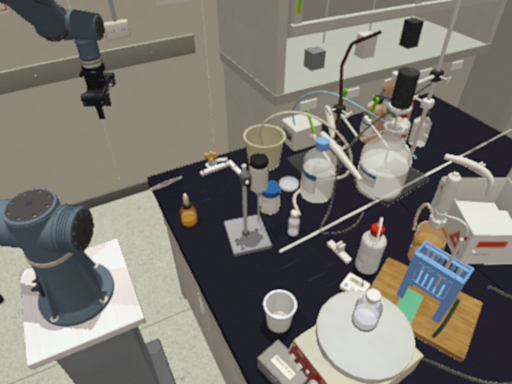

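View pics/top0.png

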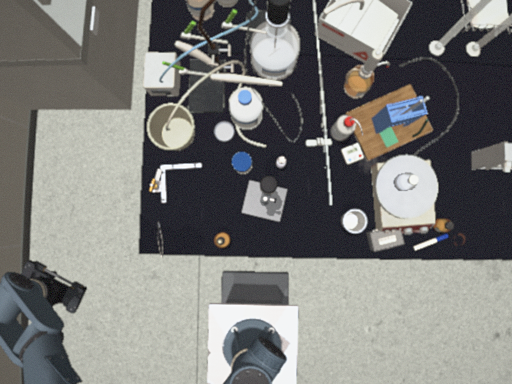

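Top view (image up = +x, left = +y): stirrer plate near (264,201), rails (150–200,165–200), jar (242,160), dropper (222,240), vial (281,162), beaker (354,221), panel end (331,205). I'll look closer.

```bash
python3 - <<'E'
import cv2
i=cv2.imread("pics/top0.png")[145:255,140:300]; cv2.imwrite("pics/topc.png",cv2.resize(i,None,fx=5,fy=5,interpolation=cv2.INTER_CUBIC))
i=cv2.imread("pics/scene0.png")[145:265,150:310]; cv2.imwrite("pics/scc.png",cv2.resize(i,None,fx=5,fy=5,interpolation=cv2.INTER_CUBIC))
E
cat > h.py <<'E'
import numpy as np, cv2
from rig import cams, readout
def ray(c,px):
    K=c["intrinsics"]; q=(np.array(px,float)-K[:2,2])/K[0,0]; p=q.copy()
    for _ in range(20): p=q/(1+c["k1"]*(p@p))
    return c["rotation"]@np.array([p[0],p[1],1.])
def at(c,px,z):
    d=ray(c,px); o=c["xyz"]; return (o+d*(z-o[2])/d[2])
def proj(c,P):
    P=np.atleast_2d(P); v=(P-c["xyz"])@c["rotation"]; s=v[:,:2]/v[:,2:]
    return s*(1+c["k1"]*(s**2).sum(1,keepdims=True))*c["intrinsics"][0,0]+c["intrinsics"][:2,2]
E
```

```text
(no output)
```

View pics/topc.png

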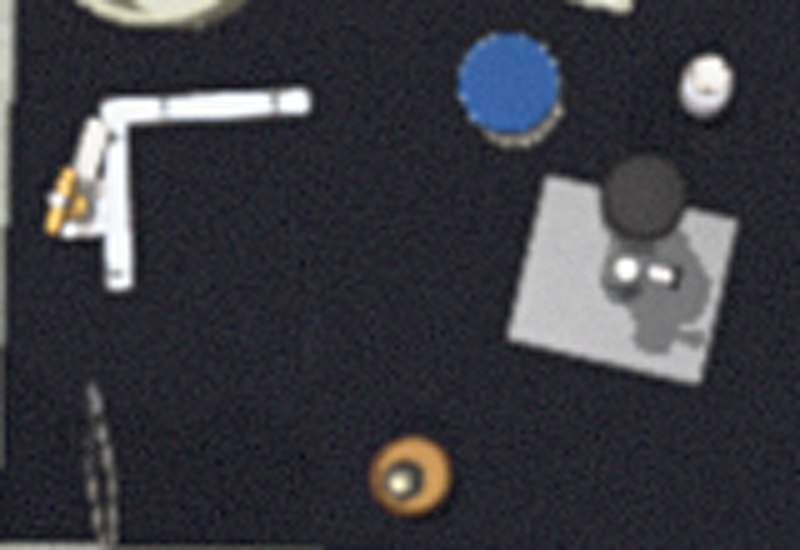

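View pics/scc.png

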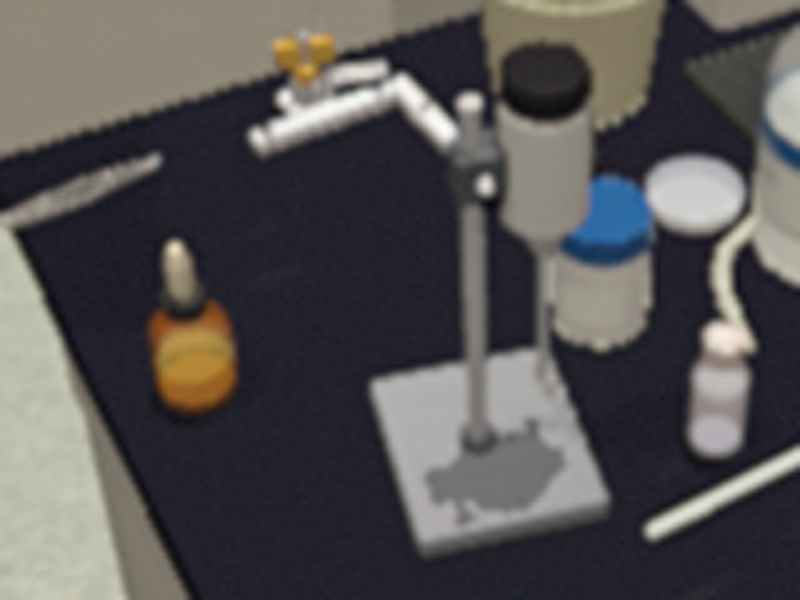

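Crop (×5, offset 140,145) shows the plate corners at (545,175),(738,218),(702,385),(508,340), rails' inner corner about (130,123), brass wings (66,200), dropper, jar and vial. The scene view confirms the heights.

```bash
cat >> h.py <<'E'
def cr(x,y,ox=140,oy=145,f=5): return (ox+(x+.5)/f-.5, oy+(y+.5)/f-.5)
E
python3 - <<'E'
from h import *
np.set_printoptions(precision=4,suppress=True)
c=cams.capture("top"); s=cams.capture("scene")
P=np.array([at(c,cr(*p),.018)[:2] for p in [(545,175),(738,218),(702,385),(508,340)]])
print("plate",P.tolist()); print("sides",[np.linalg.norm(P[i]-P[i-1]) for i in range(4)],"ctr",P.mean(0))
e=P[0]-P[3]+P[1]-P[2]; print("yaw",np.degrees(np.arctan2(e[1],e[0])))
e=P[0]-P[1]+P[3]-P[2]; print("yaw y",np.degrees(np.arctan2(-e[0],e[1])))
R={k:at(c,cr(*p),.014)[:2] for k,p in dict(bi=(135,122),bo=(310,113),si=(129,130),so=(134,289),btip=(311,88)).items()}
print(R); d=R["bi"]-R["bo"];print("rail y yaw",np.degrees(np.arctan2(-d[0],d[1]))); d=R["si"]-R["so"];print("rail x yaw",np.degrees(np.arctan2(d[1],d[0])))
for n,p,z in [("wingA",(68,170),.0655),("wingB",(52,233),.0655),("wingmid",(61,202),.0655),("fingtip",(95,122),.0285),("jar",(508,84),.097),("vial",(711,70),.094),("dropper",(412,477),.075)]:
    print(n,at(c,cr(*p),z))
cs=lambda x,y:cr(x,y,150,145)
for n,p,z in [("pl-x+y",(370,382),.018),("pl-x-y",(420,547),.018),("pl+x-y",(608,500),.018),("drop bottom",(196,398),0.0),("wingmid s",(303,60),.0535),("vial bottom",(718,445),0),("jarcap",(608,203),.097)]: print(n,at(s,cs(*p),z))
print("screen",at(c,(331,205),0),at(c,(331,205),.157), "beaker",at(c,(354,220),.09))
E
```

```text
plate [[0.5926852153991379, 0.0270081546046333], [0.5653482592215214, -0.11068736954268325], [0.4465162168048793, -0.08761317396036457], [0.4750248700809656, 0.050200486219853846]]
sides [np.float64(0.11992431407409383), np.float64(0.14038292824720947), np.float64(0.12105152955118631), np.float64(0.14073147566868197)] ctr [ 0.5199 -0.0303]
yaw -11.069333945565697
yaw y -11.45858318696504
{'bi': array([0.6245, 0.3225]), 'bo': array([0.6337, 0.1964]), 'si': array([0.6186, 0.3266]), 'so': array([0.5047, 0.3186]), 'btip': array([0.6517, 0.1963])}
rail y yaw 4.165883482219423
rail x yaw 4.026574602911452
wingA [0.5843 0.3558 0.0655]
wingB [0.5404 0.3652 0.0655]
wingmid [0.562  0.3598 0.0655]
fingtip [0.6222 0.3478 0.0285]
jar [0.6463 0.0512 0.097 ]
vial [ 0.6595 -0.0853  0.094 ]
dropper [0.3803 0.1103 0.075 ]
pl-x+y [0.4767 0.0467 0.018 ]
pl-x-y [ 0.4464 -0.0921  0.018 ]
pl+x-y [ 0.5637 -0.1126  0.018 ]
drop bottom [0.3754 0.1034 0.    ]
wingmid s [0.5596 0.3481 0.0535]
vial bottom [ 0.6568 -0.0924  0.    ]
jarcap [0.6543 0.0503 0.097 ]
screen [ 0.5099 -0.2709  0.    ] [ 0.5049 -0.2425  0.157 ] beaker [ 0.4582 -0.3336  0.09  ]
```

```bash
python3 -m inch '[[0,0,4,0,7],[0,0,8,-3,7],[2,-3,12,-8,7],[4,-6,15,-14,7],[7,-10,15,-20,7],[10,-14,15,-26,7],[13,-18,15,-32,7],[16,-22,15,-38,7],[18,-26,15,-44,7],[20,-30,15,-50,7]]' && python3 -m inch '[[1,-4,0,-5,7],[2,-8,0,-10,7],[3,-12,0,-15,7],[4,-16,0,-20,7],[4.5,-20,0,-24,7],[5,-24,0,-27.4,7],[5.2,-28,0,-27.4,7],[5.2,-32,0,-27.4,7],[5.2,-36,0,-27.4,7],[5.2,-40.6,0,-27.4,7]]' && python3 -m inch '[[0,0,0,0,7],[0,0,-4,0,7],[0,0,-8,0,7],[0,0,-12,0,7],[0,0,-16,0,7],[0,0,-20,0,7],[0,0,-20,0,7]]'
python3 - <<'E'
from h import *
s=readout.read_state(); print(s["position"],s["tcp_rot"][:,1],s["force"],s["opening"])
c=cams.capture("top"); cv2.imwrite("pics/top1.png",cv2.resize(c["image"][110:260,140:360],None,fx=3.6,fy=3.6,interpolation=cv2.INTER_CUBIC))
E
```

```text
time_s: 1.03
position: [0.4269, 0.3162, 0.3724]
tcp_rot: [[-0.275, 0.962, 0.0], [0.962, 0.275, 0.0], [0.0, 0.0, -1.0]]
force: [1.1, -0.2, 1.1]
opening: 0.804
grasp_force: 0.0
time_s: 1.87
position: [0.4774, -0.0854, 0.3724]
tcp_rot: [[0.194, 0.981, 0.0], [0.981, -0.194, 0.0], [0.0, 0.0, -1.0]]
force: [-0.4, 0.3, -0.3]
opening: 0.804
grasp_force: 0.0
time_s: 2.45
position: [0.4747, -0.0827, 0.1674]
tcp_rot: [[0.194, 0.981, -0.01], [0.981, -0.194, 0.004], [0.002, -0.011, -1.0]]
force: [-1.5, -0.8, -0.7]
opening: 0.809
grasp_force: 0.0
[ 0.47468753 -0.082654    0.16744343] [ 0.98084861 -0.19446744 -0.01088218] [-1.53154028 -0.83548252 -0.66108947] 0.8089324019404506
```

View pics/top1.png

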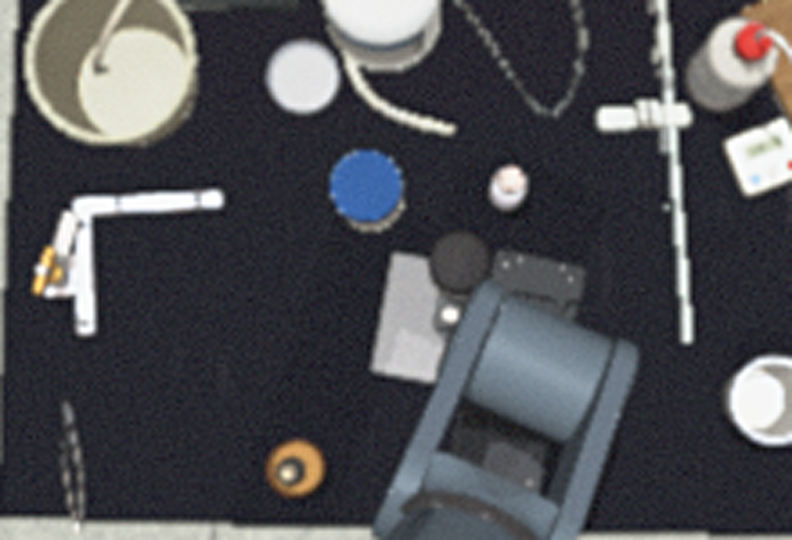

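The hand came down 5 cm short and is touching the motor at about 1.5 N. I'll back off gently along −y.

```bash
python3 -m inch '[[0,-0.2,0,0,7],[-0.1,-0.5,0,0,7],[-0.1,-0.9,0,0,7],[-0.2,-1.5,0,0,7],[-0.2,-2.2,0,0,7],[-0.2,-3,0,0,7],[0,-4,0,0,7],[0.5,-5,0,0,7],[1,-6,0,0,7],[1,-6,0,0,7]]'
python3 - <<'E'
from h import *
s=readout.read_state(); print(s["position"],s["tcp_rot"][:,1],s["force"])
c=cams.capture("top"); cv2.imwrite("pics/top2.png",cv2.resize(c["image"][145:255,200:360],None,fx=5,fy=5,interpolation=cv2.INTER_CUBIC))
E
```

```text
time_s: 3.33
position: [0.4902, -0.1468, 0.1727]
tcp_rot: [[0.196, 0.981, 0.003], [0.981, -0.196, -0.002], [-0.001, 0.003, -1.0]]
force: [0.5, -0.3, 0.1]
opening: 0.799
grasp_force: 0.0
[ 0.49021749 -0.14675839  0.17266668] [ 0.98069695 -0.19550429  0.00340079] [ 0.48287649 -0.27342357  0.05993056]
```

View pics/top2.png

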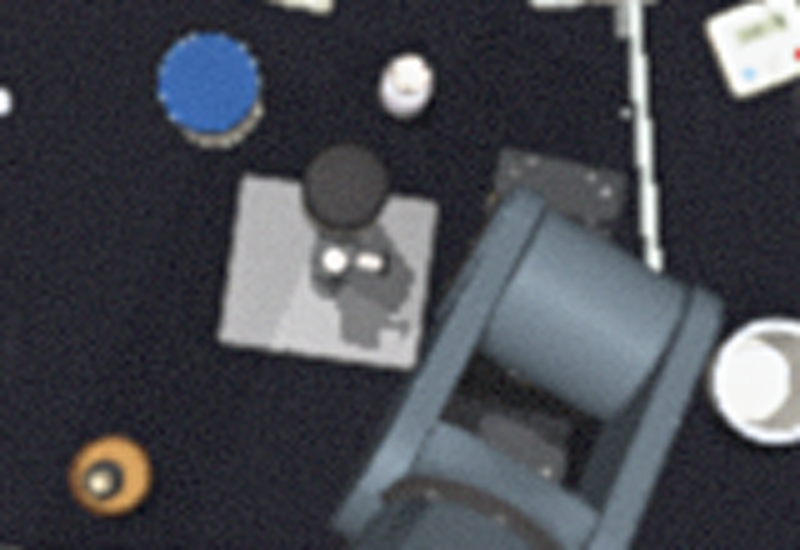

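The stirrer still stands upright; the contact turned it slightly. New plate corners in this crop (offset 200,145): (243,174),(438,203),(414,368),(220,342).

```bash
cat >> h.py <<'E'
def plate(c,pts):
    P=np.array([at(c,p,.018)[:2] for p in pts]); e=P[0]-P[3]+P[1]-P[2]; f=P[0]-P[1]+P[3]-P[2]
    a,b=np.arctan2(e[1],e[0]),np.arctan2(-f[0],f[1]); y=(a+b)/2; R=np.array([[np.cos(y),-np.sin(y)],[np.sin(y),np.cos(y)]])
    m=P.mean(0); print("ctr",m.round(4),"yaw",np.degrees([a,b]).round(1),"sides",[round(np.linalg.norm(P[i]-P[i-1]),4) for i in range(4)])
    return m,R,y
E
python3 - <<'E'
from h import *
c=cams.capture("top")
m,R,y=plate(c,[cr(*p,ox=200) for p in [(243,174),(438,203),(414,368),(220,342)]])
print("hand at 35 standoff",m+R@[.005,-.105], "edge mid",m+R@[0,-.07])
print("panel end",at(c,cr(655,270,ox=200),0),at(c,cr(655,270,ox=200),.157))
E
```

```text
ctr [ 0.5255 -0.034 ] yaw [-6.7 -6.7] sides [np.float64(0.1203), np.float64(0.14), np.float64(0.1182), np.float64(0.1383)]
hand at 35 standoff [ 0.51818603 -0.13891419] edge mid [ 0.51730594 -0.10356981]
panel end [ 0.53290098 -0.2691586   0.        ] [ 0.52533045 -0.24090231  0.157     ]
```

```bash
python3 -m inch '[[1,0,0,2,7],[2.2,0.1,0,4.5,7],[2.2,0.1,-3,4.5,7],[2.2,0.1,-6,4.5,7],[2.2,0.1,-9,4.5,7],[2.2,0.1,-12,4.5,7],[2.2,0.1,-14.5,4.5,7],[2.2,0.1,-15.8,4.5,7],[2.2,0.1,-16.3,4.5,7],[2.2,0.1,-16.3,4.5,7]]' && python3 -m inch '[[0,0.3,0,0,7],[0,0.6,0,0,7],[0.05,0.9,0,0,7],[0.1,1.2,0,0,7],[0.1,1.5,0,0,7],[0.1,1.8,0,0,7],[0.1,2.1,0,0,7],[0.1,2.4,0,0,7],[0.1,2.7,0,0,7],[0.1,3,0,0,7]]'
```

```text
time_s: 4.27
position: [0.509, -0.1419, 0.0081]
tcp_rot: [[0.116, 0.993, -0.003], [0.993, -0.116, 0.002], [0.001, -0.003, -1.0]]
force: [-0.5, -1.3, 0.3]
opening: 0.804
grasp_force: 0.0
time_s: 5.1
position: [0.5114, -0.1132, 0.0095]
tcp_rot: [[0.115, 0.993, 0.001], [0.993, -0.115, -0.001], [-0.001, 0.001, -1.0]]
force: [-0.1, -4.8, -1.9]
opening: 0.802
grasp_force: 2.6
```

```bash
python3 -m inch '[[0,0.3,0,0.4,7],[0,0.6,0,0.8,7],[0,0.9,0,1.2,7],[-0.1,1.2,0,1.6,7],[-0.1,1.5,0,2,7],[-0.1,1.8,0,2.4,7],[-0.2,2.1,0,2.8,7],[-0.2,2.4,0,3.2,7],[-0.2,2.7,0,3.6,7],[-0.2,3,0,4,7]]' && python3 -m inch '[[0,0.3,0,0.4,7],[0,0.6,0,0.8,7],[-0.1,0.9,0,1.2,7],[-0.1,1.2,0,1.6,7],[-0.1,1.5,0,2,7],[-0.1,1.8,0,2.4,7],[-0.2,2.1,0,2.8,7],[-0.2,2.4,0,3.2,7],[-0.2,2.7,0,3.6,7],[-0.2,3,0,4,7]]'
python3 - <<'E'
from h import *
c=cams.capture("top"); cv2.imwrite("pics/top3.png",cv2.resize(c["image"][145:255,180:340],None,fx=5,fy=5,interpolation=cv2.INTER_CUBIC))
E
```

```text
time_s: 5.93
position: [0.5091, -0.0825, 0.0095]
tcp_rot: [[0.046, 0.999, 0.0], [0.999, -0.046, -0.0], [-0.0, 0.0, -1.0]]
force: [0.8, -4.9, -0.5]
opening: 0.805
grasp_force: 2.3
time_s: 6.77
position: [0.507, -0.0525, 0.0095]
tcp_rot: [[-0.024, 1.0, 0.0], [1.0, 0.024, -0.0], [-0.0, 0.0, -1.0]]
force: [1.1, -5.2, -1.3]
opening: 0.804
grasp_force: 2.4
```

View pics/top3.png

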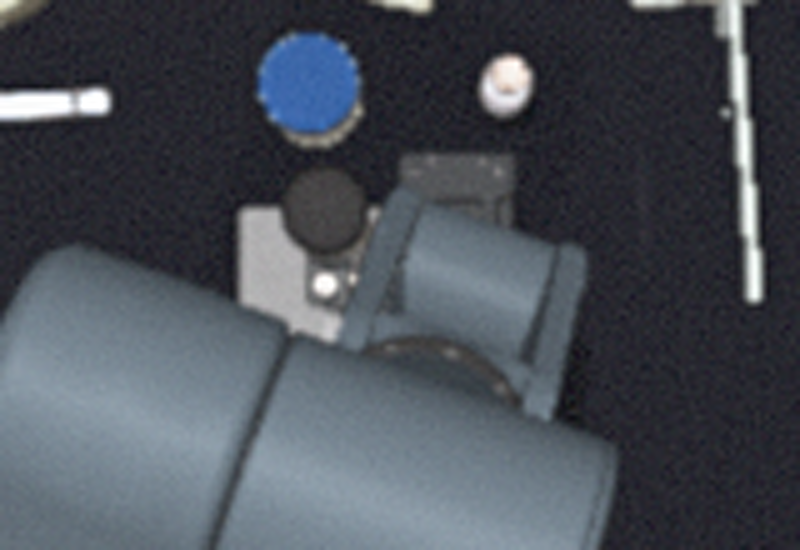

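```bash
python3 -m inch '[[0,0.3,0,0,7],[0,0.6,0,0,7],[-0.1,0.9,0,0,7],[-0.2,1.2,0,0,7],[-0.3,1.5,0,0,7],[-0.3,1.8,0,0,7],[-0.4,2.1,0,0,7],[-0.4,2.4,0,0,7],[-0.5,2.7,0,0,7],[-0.5,3,0,0,7]]' && python3 -m inch '[[0,0.3,0,0,7],[0,0.6,0,0,7],[0,0.9,0,0,7],[0,1.2,0,0,7],[0,1.5,0,0,7],[0,1.8,0,0,7],[0,2.1,0,0,7],[0,2.4,0,0,7],[0,2.7,0,0,7],[0,3,0,0,7]]' && python3 -m inch '[[0,0.3,0,0,7],[0,0.6,0,0,7],[0,0.9,0,0,7],[0,1.2,0,0,7],[0,1.5,0,0,7],[0,1.8,0,0,7],[0,2.1,0,0,7],[0,2.4,0,0,7],[0,2.7,0,0,7],[0,3,0,0,7]]'
```

```text
time_s: 7.65
position: [0.5014, -0.0225, 0.0094]
tcp_rot: [[-0.024, 1.0, -0.001], [1.0, 0.024, -0.0], [0.0, -0.001, -1.0]]
force: [0.3, -4.6, -0.3]
opening: 0.805
grasp_force: 2.7
time_s: 8.48
position: [0.501, 0.0074, 0.0094]
tcp_rot: [[-0.024, 1.0, -0.002], [1.0, 0.024, -0.0], [0.0, -0.002, -1.0]]
force: [0.6, -6.1, 0.6]
opening: 0.805
grasp_force: 2.8
time_s: 9.32
position: [0.5008, 0.0374, 0.0094]
tcp_rot: [[-0.024, 1.0, -0.002], [1.0, 0.024, -0.0], [-0.0, -0.002, -1.0]]
force: [-0.1, -5.9, 2.1]
opening: 0.804
grasp_force: 2.9
```

```bash
python3 -m inch '[[0,0.3,0,0,7],[0,0.6,0,0,7],[0,0.9,0,0,7],[0,1.2,0,0,7],[0,1.5,0,0,7],[0,1.8,0,0,7],[0,2.1,0,0,7],[0,2.4,0,0,7],[0,2.7,0,0,7],[0,3,0,0,7]]' && python3 -m inch '[[0,0.3,0,0,7],[0,0.6,0,0,7],[0,0.9,0,0,7],[0,1.2,0,0,7],[0,1.5,0,0,7],[0,1.8,0,0,7],[0,2.1,0,0,7],[0,2.4,0,0,7],[0,2.7,0,0,7],[0,3,0,0,7]]' && python3 -m inch '[[0,0.3,0,0.2,7],[0,0.6,0,0.4,7],[0,0.9,0,0.6,7],[0,1.2,0,0.9,7],[0,1.5,0,1.2,7],[0,1.8,0,1.5,7],[0,2.1,0,1.8,7],[0,2.4,0,2.1,7],[0,2.7,0,2.4,7],[0,3,0,2.7,7]]'
python3 - <<'E'
from h import *
c=cams.capture("top"); i=c["image"][145:255,140:300]; j=cams.capture("scene")["image"][120:260,130:320]
cv2.imwrite("pics/top4.png",np.vstack([cv2.resize(i,(436,300),interpolation=cv2.INTER_CUBIC),cv2.resize(j,(436,300),interpolation=cv2.INTER_CUBIC)]))
E
```

```text
time_s: 10.15
position: [0.5006, 0.0673, 0.0094]
tcp_rot: [[-0.024, 1.0, -0.003], [1.0, 0.024, -0.0], [-0.0, -0.003, -1.0]]
force: [-0.6, -6.2, 1.2]
opening: 0.806
grasp_force: 3.0
time_s: 10.98
position: [0.5003, 0.0971, 0.0095]
tcp_rot: [[-0.024, 1.0, -0.003], [1.0, 0.024, -0.0], [-0.0, -0.003, -1.0]]
force: [0.7, -5.3, 1.4]
opening: 0.807
grasp_force: 2.8
time_s: 11.82
position: [0.5007, 0.1271, 0.0095]
tcp_rot: [[-0.071, 0.998, -0.003], [0.998, 0.071, -0.0], [-0.0, -0.003, -1.0]]
force: [1.2, -5.2, 1.9]
opening: 0.802
grasp_force: 2.6
```

View pics/top4.png

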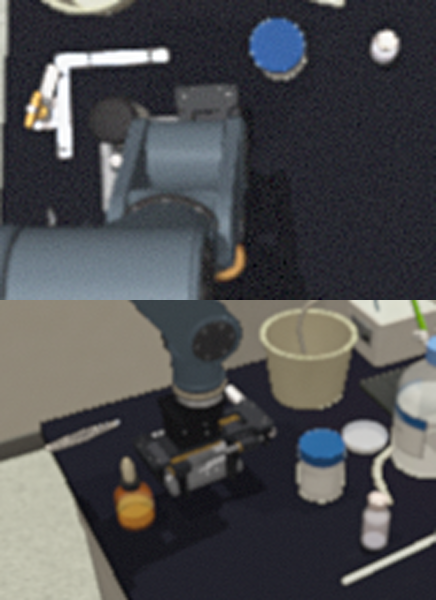

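The stirrer has passed the gap upright: the dropper, vial and jar look undisturbed, and the side rail is just ahead. Next I continue to about 8 mm short of the rail, then back off and rise.

```bash
python3 -m inch '[[0,0.3,0,0,7],[0,0.6,0,0,7],[0,0.9,0,0,7],[0,1.2,0,0,7],[0,1.5,0,0,7],[0,1.8,0,0,7],[0,2.1,0,0,7],[0,2.4,0,0,7],[0,2.7,0,0,7],[0,3,0,0,7]]' && python3 -m inch '[[0,0,0,0,7],[0,-0.3,0,0,7],[0,-0.8,0,0,7],[0,-1,0,0,7],[0,-1,2,0,7],[0,-1,6,0,7],[0,-1,10,0,7],[0,-1,14,0,7],[0,-1,18,0,7],[0,-1,22,0,7]]' && python3 -m inch '[[0,0,4,0,7],[0,0,8,0,7],[0,0,12,0,7],[-1,-1,14,0,7],[-3,-4,14,0,7],[-5,-8,14,0,7],[-7,-12,14,0,7],[-8,-16,14,0,7],[-8,-20,14,0,7],[-8,-20,14,0,7]]'
cat >> h.py <<'E'
def fit(c,yaw0,ctr0,dump=None):
    # plate edges: maximise contrast of grey plate vs dark bench, search pose
    from scipy.optimize import minimize
    g=cv2.GaussianBlur(c["image"].min(2).astype(np.float32),(0,0),.7)
    t=np.linspace(-.92,.92,40)
    def cost(p):
        y=np.radians(p[2]); R=np.array([[np.cos(y),-np.sin(y)],[np.sin(y),np.cos(y)]]); s=0
        for o,sg in ((-.003,1),(.003,-1)):
            a,b=.06+o,.07+o
            L=np.vstack([np.c_[a*t,0*t+b],np.c_[a*t,0*t-b],np.c_[0*t-a,b*t],np.c_[0*t+a,b*t]])
            W=np.c_[L@R.T+p[:2]/1000,np.full(len(L),.018)]
            q=proj(c,W).astype(np.float32)
            v=cv2.remap(g,q[:,:1],q[:,1:],cv2.INTER_LINEAR)[:,0]
            s-=sg*np.minimum(v,120).sum()
        return s/160
    best=min((minimize(cost,[ctr0[0]*1e3+dx,ctr0[1]*1e3+dy,yaw0+da],method="Nelder-Mead",options=dict(initial_simplex=None,xatol=.05,fatol=.01)) for dx in(-6,0,6) for dy in (-6,0,6) for da in(-3,0,3)),key=lambda r:r.fun)
    return best.x,best.fun
E
python3 - <<'E'
from h import *
print(readout.read_state()["position"])
c=cams.capture("top"); cv2.imwrite("pics/a5.png",c["image"]); print(fit(c,3,(.51,.237)))
E
```

```text
time_s: 12.75
position: [0.501, 0.1572, 0.0094]
tcp_rot: [[-0.071, 0.997, -0.002], [0.997, 0.071, -0.0], [-0.0, -0.002, -1.0]]
force: [-0.3, -6.0, 2.9]
opening: 0.805
grasp_force: 2.6
time_s: 13.58
position: [0.5013, 0.1474, 0.2312]
tcp_rot: [[-0.07, 0.998, -0.001], [0.998, 0.07, 0.001], [0.001, -0.001, -1.0]]
force: [1.3, -0.5, -0.1]
opening: 0.806
grasp_force: 0.0
time_s: 14.42
position: [0.4215, -0.0584, 0.3695]
tcp_rot: [[-0.063, 0.998, 0.001], [0.998, 0.063, -0.003], [-0.003, 0.001, -1.0]]
force: [0.7, 0.9, 1.0]
opening: 0.805
grasp_force: 0.0
[ 0.42149096 -0.05835818  0.36948526]
(array([497.99653512, 237.81897514,   5.03350962]), np.float64(-44.86518478393555))
```

```bash
cat >> h.py <<'E'
def fitrails(c,p0=(625,326,4.1)):
    from scipy.optimize import minimize
    g=cv2.GaussianBlur(c["image"].min(2).astype(np.float32),(0,0),.7)
    t=np.linspace(.08,.97,60)
    def cost(p):
        y=np.radians(p[2]); R=np.array([[np.cos(y),-np.sin(y)],[np.sin(y),np.cos(y)]]); s=0
        for o,sg in ((.004,1),(-.004,-1)):
            L=np.vstack([np.c_[0*t+o,-.132*t],np.c_[0*t+.014-o,-.132*t],np.c_[-.12*t,0*t+o]])
            W=np.c_[L@R.T+p[:2]/1000,np.full(len(L),.014)]
            q=proj(c,W).astype(np.float32); s-=sg*cv2.remap(g,q[:,:1],q[:,1:],cv2.INTER_LINEAR).sum()
        return s/180
    r=min((minimize(cost,np.array(p0)+[a,b,d],method="Nelder-Mead") for a in(-4,0,4) for b in(-4,0,4) for d in(-2,0,2)),key=lambda r:r.fun)
    return r.x,r.fun
E
python3 - <<'E'
from h import *
c=cams.capture("top"); p,_=fit(c,3,(.51,.237)); r,f=fitrails(c); print("plate",p,"rails",r,f)
c0=dict(c); c0["image"]=cv2.imread("pics/top0.png"); print("check0",fit(c0,-11,(.52,-.03)),fitrails(c0))
s=cams.capture("scene"); print("scene fit",fit(s,4,p[:2]/1000),fitrails(s))
y=np.radians(r[2]);R=np.array([[np.cos(y),-np.sin(y)],[np.sin(y),np.cos(y)]])
print("home",r[:2]+R@[-60,-70],"pivot",r[:2]+R@[-60,34],"plate in rails",R.T@(p[:2]-r[:2]))
E
```

```text
plate [498.1204001  237.64570417   5.04096433] rails [625.60098897 329.44868185   4.42829371] -126.35379791259766
check0 (array([518.50414532, -28.95998474, -11.76458122]), np.float64(-50.98125457763672)) (array([625.60751662, 328.97368411,   4.47052803]), np.float64(-144.98753356933594))
scene fit (array([498.08583573, 230.71923217,   5.18254665]), np.float64(-29.128612518310547)) (array([627.18294882, 324.2014975 ,   4.1357081 ]), np.float64(-70.08078002929688))
home [571.18490097 255.02496677] pivot [563.15491727 358.7145003 ] plate in rails [-134.1882616   -81.68597002]
```

```bash
python3 -m inch '[[0,2,0,6,7],[0,5,0,12,7],[-0.5,8,0,18,7],[-1,12,0,24,7],[-1.5,16,0,30,7],[-2,20,0,36,7],[-2.2,24,0,42,7],[-2.4,27,0,48,7],[-2.6,29.5,0,54,7],[-2.6,30,0,60,7]]' && python3 -m inch '[[0,0,0,6,7],[0,0,0,12,7],[0,0,0,18,7],[0,0,0,24,7],[0,0,0,30.6,7],[0,0,0,30.6,7],[0,0,0,30.6,7]]'
```

```text
time_s: 15.4
position: [0.3938, 0.2528, 0.3691]
tcp_rot: [[-0.905, 0.426, -0.001], [0.426, 0.905, 0.003], [0.002, 0.002, -1.0]]
force: [0.7, 0.3, -1.1]
opening: 0.806
grasp_force: 0.0
time_s: 15.98
position: [0.3949, 0.2487, 0.3692]
tcp_rot: [[-0.997, -0.081, -0.001], [-0.081, 0.997, 0.0], [0.001, 0.0, -1.0]]
force: [0.7, 0.2, 0.2]
opening: 0.805
grasp_force: 0.0
```

```bash
python3 -m inch '[[0,-0.4,-4,0,7],[0,-0.7,-8,0,7],[0,-0.7,-12,0,7],[0,-0.7,-16,0,7],[0,-0.7,-20,0,7],[0,-0.7,-24,0,7],[0,-0.7,-28,0,7],[0,-0.7,-32,0,7],[0,-0.7,-34.5,0,7],[0,-0.7,-35.9,0,7]]' && python3 -m inch '[[0.4,0,0,0,7],[0.8,0,0,0,7],[1.2,0,0,0,7],[1.5,0,0,0,7],[1.8,0,0,0,7],[2.1,0.05,0,0,7],[2.4,0.05,0,0,7],[2.7,0.1,0,0,7],[3,0.1,0,0,7],[3.3,0.15,0,0,7]]' && python3 -m inch '[[0.3,0.02,0,0,7],[0.6,0.05,0,0,7],[0.9,0.08,0,0,7],[1.2,0.1,0,0,7],[1.5,0.12,0,0,7],[1.8,0.15,0,0,7],[2.1,0.17,0,0,7],[2.4,0.2,0,0,7],[2.7,0.22,0,0,7],[3,0.25,0,0,7]]'
```

```text
time_s: 16.82
position: [0.3942, 0.2404, 0.0072]
tcp_rot: [[-0.997, -0.079, -0.005], [-0.079, 0.997, -0.001], [0.005, -0.001, -1.0]]
force: [-0.1, -0.6, 0.6]
opening: 0.802
grasp_force: 0.0
time_s: 17.65
position: [0.4293, 0.2417, 0.0106]
tcp_rot: [[-0.997, -0.081, 0.0], [-0.081, 0.997, 0.0], [-0.0, -0.0, -1.0]]
force: [-0.7, 0.2, 0.4]
opening: 0.804
grasp_force: 0.0
time_s: 18.48
position: [0.4486, 0.2422, 0.0099]
tcp_rot: [[-0.997, -0.081, -0.021], [-0.081, 0.997, -0.005], [0.022, -0.004, -1.0]]
force: [-13.4, -1.2, 12.4]
opening: 0.804
grasp_force: 7.0
```

```bash
python3 - <<'E'
from h import *
s=readout.read_state(); print(s["position"],s["force"],s["moment"],s["tau"],s["joint_positions"])
c=cams.capture("scene"); cv2.imwrite("pics/s6.png",cv2.resize(c["image"][80:260,130:320],None,fx=3.3,fy=3.3,interpolation=cv2.INTER_CUBIC)); print(fit(c,5,(.51,.231)))
E
```

```text
[0.44859786 0.24219001 0.00989566] [-13.36725374  -1.23508098  12.42357787] [-0.29589561  2.28719242 -0.18667569] [ -2.54766203 -38.4781301  -13.67796153  -0.44757133  -3.88814315
  -0.11401322] [ 1.57635104e+01  4.23573361e+01  1.06049881e+02  7.33672678e-02
  3.28418045e+01 -7.89299449e+01]
(array([519.89736196, 223.25540978,   3.0568694 ]), np.float64(-23.691211700439453))
```

View pics/s6.png

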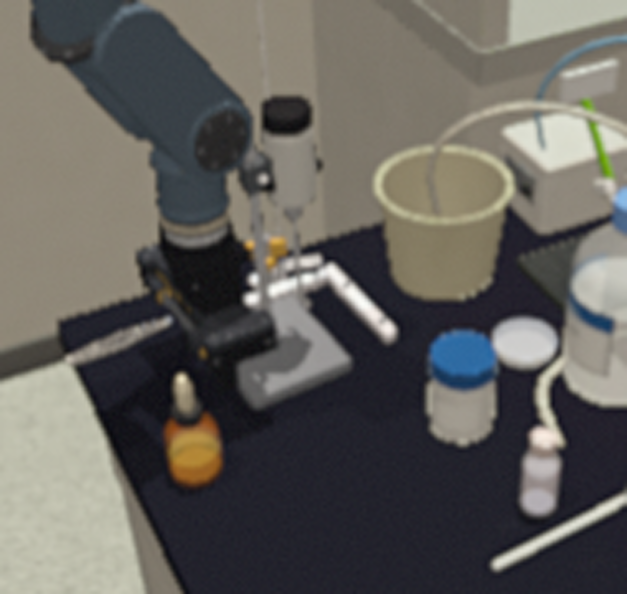

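The wrist hub is touching the boss head high up, so I'll back off gently at once. I'll then push with the hand turned 90°, using the back of the open leading finger so the hub stays clear.

```bash
python3 -m inch '[[-0.3,0,0,0,7],[-0.6,0,0,0,7],[-0.8,0,0,0,7],[-1,0,0,0,7],[-1.2,0,0,0,7],[-1.4,0,0,0,7],[-1.6,0,0,0,7],[-1.9,0,0,0,7],[-2.3,0,0,0,7],[-2.8,0,0,0,7]]' && python3 -m inch '[[-1,0,0,0,7],[-2,0,0,0,7],[-3.5,0,0.5,0,7],[-5,0.3,1,0,7],[-6.5,0.6,1.5,0,7],[-7,1,2,0,7],[-7,1,2,0,7]]'
python3 - <<'E'
from h import *
print(readout.read_state()["position"])
c=cams.capture("top"); p=fit(c,4,(.51,.237)); print(p)
s=cams.capture("scene"); print(fit(s,4,(.51,.23)))
cv2.imwrite("pics/a7.png",c["image"]);cv2.imwrite("pics/b7.png",s["image"])
E
```

```text
time_s: 19.37
position: [0.431, 0.2443, 0.0105]
tcp_rot: [[-0.997, -0.081, 0.001], [-0.081, 0.997, 0.0], [-0.001, 0.0, -1.0]]
force: [-0.0, -0.2, -0.7]
opening: 0.806
grasp_force: 0.0
time_s: 19.95
position: [0.3589, 0.2545, 0.0311]
tcp_rot: [[-0.997, -0.083, -0.001], [-0.083, 0.997, -0.0], [0.001, -0.0, -1.0]]
force: [0.4, -0.2, -0.4]
opening: 0.801
grasp_force: 0.0
[0.35885754 0.25454443 0.03111823]
(array([518.05012548, 239.74458056,   5.02013065]), np.float64(-50.436729431152344))
(array([519.05527462, 233.83277712,   5.61734499]), np.float64(-30.298425674438477))
```

Plate still upright at (0.518, 0.240), yaw 5°, about 54 mm short of the back rail. Now I turn the hand.

```bash
python3 -m inch '[[0,0,0,-7,8.7],[0,0,0,-14,8.7],[0,0,0,-21,8.7],[0,0,0,-28,8.7],[0,0,0,-35,8.7],[0,0,0,-42,8.7],[0,0,0,-49,8.7],[0,0,0,-56,8.7],[0,0,0,-63,8.7],[0,0,0,-70,8.7]]' && python3 -m inch '[[0,-0.5,0,-6,8.7],[0,-1,0,-12,8.7],[0,-1.5,0,-18,8.7],[0,-1.9,-1,-20,8.7],[0.5,-1.9,-2.1,-20,8.7],[1,-1.9,-2.1,-20,8.7],[1.5,-1.9,-2.1,-20,8.7],[2,-1.9,-2.1,-20,8.7],[2.3,-1.9,-2.1,-20,8.7],[2.3,-1.9,-2.1,-20,8.7]]'
```

```text
time_s: 20.88
position: [0.3625, 0.2543, 0.0302]
tcp_rot: [[-0.411, 0.912, 0.001], [0.912, 0.411, 0.0], [-0.0, 0.002, -1.0]]
force: [-0.3, -0.9, 0.3]
opening: 0.994
grasp_force: 0.0
time_s: 21.72
position: [0.3859, 0.2356, 0.0099]
tcp_rot: [[-0.081, 0.997, 0.003], [0.997, 0.081, 0.001], [0.001, 0.003, -1.0]]
force: [-0.4, -0.5, 0.3]
opening: 1.003
grasp_force: 0.0
```

```bash
python3 -m inch '[[0.2,0,0,0,8.7],[0.5,0,0,0,8.7],[0.8,0.05,0,0,8.7],[1.1,0.08,0,0,8.7],[1.4,0.1,0,0,8.7],[1.7,0.12,0,0,8.7],[2,0.15,0,0,8.7],[2.3,0.18,0,0,8.7],[2.6,0.2,0,0,8.7],[2.9,0.2,0,0,8.7]]'
```

```text
time_s: 22.55
position: [0.4097, 0.2367, 0.0093]
tcp_rot: [[-0.081, 0.997, -0.008], [0.997, 0.081, -0.002], [-0.001, -0.008, -1.0]]
force: [-9.1, 1.5, 6.2]
opening: 1.001
grasp_force: 4.4
```

```bash
python3 - <<'E'
from h import *
s=readout.read_state(); print(s["position"],s["force"],s["moment"])
c=cams.capture("top"); print(fit(c,5,(.522,.240)))
s=cams.capture("scene"); print(fit(s,5,(.523,.234))); cv2.imwrite("pics/b8.png",s["image"])
E
```

```text
[0.40965242 0.23668256 0.0092651 ] [-9.10708635  1.47223573  6.24910476] [0.37778358 1.31016444 0.17445377]
(array([520.72735494, 240.15271141,   4.20419814]), np.float64(-39.713951110839844))
(array([522.00882191, 217.23260161,   2.57462625]), np.float64(-24.704479217529297))
```

```bash
python3 -m inch '[[0.2,0.02,0.03,0,8.7],[0.4,0.04,0.06,0,8.7],[0.6,0.06,0.09,0,8.7],[0.8,0.08,0.12,0,8.7],[1,0.1,0.15,0,8.7],[1.2,0.11,0.15,0,8.7],[1.4,0.12,0.15,0,8.7],[1.6,0.13,0.15,0,8.7],[1.8,0.14,0.15,0,8.7],[2,0.16,0.15,0,8.7]]'
python3 - <<'E'
from h import *
c=cams.capture("top"); print(fit(c,5,(.53,.240)))
E
```

```text
time_s: 23.48
position: [0.4331, 0.2388, 0.0109]
tcp_rot: [[-0.081, 0.997, -0.0], [0.997, 0.081, -0.0], [-0.0, -0.0, -1.0]]
force: [-4.1, -0.6, -2.2]
opening: 1.0
grasp_force: 2.2
(array([544.07665854, 241.83249847,   4.01922976]), np.float64(-38.737083435058594))
```

```bash
python3 -m inch '[[0.2,0.02,0,0,8.7],[0.4,0.03,0,0,8.7],[0.6,0.05,0,0,8.7],[0.8,0.06,0,0,8.7],[1,0.08,0,0,8.7],[1.2,0.1,0,0,8.7],[1.4,0.11,0,0,8.7],[1.6,0.13,0,0,8.7],[1.8,0.14,0,0,8.7],[2,0.16,0,0,8.7]]' && python3 -m inch '[[0.1,0.01,0,0,8.7],[0.2,0.02,0,0,8.7],[0.3,0.02,0,0,8.7],[0.4,0.03,0,0,8.7],[0.5,0.04,0,0,8.7],[0.6,0.05,0,0,8.7],[0.7,0.05,0,0,8.7],[0.8,0.06,0,0,8.7],[0.8,0.06,0,0,8.7],[0.8,0.06,0,0,8.7]]'
python3 - <<'E'
from h import *
c=cams.capture("top"); print(fit(c,5,(.57,.244)))
E
```

```text
time_s: 24.37
position: [0.4532, 0.2405, 0.0109]
tcp_rot: [[-0.081, 0.997, -0.0], [0.997, 0.081, -0.0], [-0.0, -0.0, -1.0]]
force: [-4.8, -0.6, -2.2]
opening: 0.998
grasp_force: 2.2
time_s: 25.2
position: [0.4615, 0.2411, 0.011]
tcp_rot: [[-0.081, 0.997, 0.001], [0.997, 0.081, 0.0], [0.0, 0.001, -1.0]]
force: [-3.7, -0.4, -3.0]
opening: 0.998
grasp_force: 1.8
(array([590.19633453, 245.44264131,   3.29763123]), np.float64(-32.718894958496094))
```

```bash
python3 -m inch '[[0.1,0.01,0,0,8.7],[0.2,0.02,0,0,8.7],[0.3,0.02,0,0,8.7],[0.4,0.03,0,0,8.7],[0.4,0.03,0,0,8.7],[0.4,0.03,0,0,8.7]]'
```

```text
time_s: 25.75
position: [0.4623, 0.241, 0.0105]
tcp_rot: [[-0.081, 0.997, -0.006], [0.997, 0.081, -0.001], [-0.001, -0.006, -1.0]]
force: [-7.5, 0.6, -1.1]
opening: 1.001
grasp_force: 3.6
```

```bash
python3 -m inch '[[-0.4,0,0,0,8.7],[-0.8,0,0,0,8.7],[-1.5,0,0,0,8.7],[-2.5,0,0,0,7],[-3,0,2,0,5],[-3,0,6,0,5],[-3,0,10,0,5],[-3,0,14,0,5],[-3,0,18,0,5],[-3,0,18,0,5]]' && python3 -m inch '[[0,0,4,0,5],[0,0,8,0,5],[0,0,12,0,5],[0,0,16,0,5],[0,-1,17,0,5],[2,-4,17,0,5],[5,-7,17,0,5],[8,-10,17,0,5],[11,-10.3,17,0,5],[14,-10.3,17,0,5]]' && python3 -m inch '[[0.4,0,0,0,5],[0.4,0,0,0,5],[0.4,0,0,0,5]]'
```

```text
time_s: 26.58
position: [0.4399, 0.2432, 0.1985]
tcp_rot: [[-0.081, 0.997, 0.017], [0.997, 0.081, 0.005], [0.004, 0.018, -1.0]]
force: [0.8, -0.7, 0.1]
opening: 0.6
grasp_force: 0.0
time_s: 27.42
position: [0.5763, 0.1358, 0.3603]
tcp_rot: [[-0.077, 0.997, 0.001], [0.997, 0.077, -0.001], [-0.001, 0.001, -1.0]]
force: [1.1, 0.1, 0.2]
opening: 0.575
grasp_force: 0.0
time_s: 27.67
position: [0.5781, 0.1384, 0.3598]
tcp_rot: [[-0.081, 0.997, -0.002], [0.997, 0.081, -0.0], [0.0, -0.002, -1.0]]
force: [-0.5, -0.5, -0.6]
opening: 0.575
grasp_force: 0.0
```

```bash
python3 -m inch '[[0,0,-4,0,5],[0,0,-8,0,5],[0,0,-12,0,5],[0,0,-16,0,5],[0,0,-20,0,5],[0,0,-24,0,5],[0,0,-28,0,5],[0,0,-32,0,5],[0,0,-34.4,0,5],[0,0,-35,0,5]]' && python3 -m inch '[[0,0.3,0,0,5],[0,0.7,0,0,5],[0,1.1,0,0,5],[0,1.5,0,0,5],[0,1.8,0,0,5],[0,2,0,0,5],[0,2.2,0,0,5],[0,2.4,0,0,5],[0,2.6,0,0,5],[0,2.8,0,0,5]]'
```

```text
time_s: 28.5
position: [0.5742, 0.1388, 0.0072]
tcp_rot: [[-0.082, 0.997, -0.009], [0.997, 0.082, -0.0], [0.0, -0.009, -1.0]]
force: [-1.1, 0.5, 0.4]
opening: 0.571
grasp_force: 0.0
time_s: 29.33
position: [0.5794, 0.1651, 0.0114]
tcp_rot: [[-0.08, 0.997, 0.0], [0.997, 0.08, -0.001], [-0.001, 0.0, -1.0]]
force: [-0.3, -4.4, 3.5]
opening: 0.572
grasp_force: 2.4
```

```bash
python3 -m inch '[[0,0.15,0,0,5],[0,0.3,0,0,5],[0,0.45,0,0,5],[0,0.6,0,0,5],[-0.05,0.75,0,0,5],[-0.05,0.85,0,0,5],[-0.05,0.95,0,0,5],[-0.05,1,0,0,5],[-0.05,1,0,0,5],[-0.05,1,0,0,5]]'
```

```text
time_s: 30.17
position: [0.5787, 0.1753, 0.0112]
tcp_rot: [[-0.081, 0.997, -0.0], [0.997, 0.081, -0.001], [-0.001, -0.0, -1.0]]
force: [0.0, -7.6, 5.2]
opening: 0.58
grasp_force: 3.8
```

```bash
python3 -m inch '[[0,0.1,0,0,5],[0,0.2,0,0,5],[0,0.3,0,0,5],[0,0.4,0,0,5],[0,0.4,0,0,5],[0,0.4,0,0,5]]'
```

```text
time_s: 30.67
position: [0.5783, 0.1757, 0.0118]
tcp_rot: [[-0.082, 0.997, -0.002], [0.997, 0.082, -0.006], [-0.006, -0.002, -1.0]]
force: [-1.9, -17.8, 10.5]
opening: 0.575
grasp_force: 8.9
```

```bash
python3 -m inch '[[0,-0.3,0,0,5],[0,-0.6,0,0,5],[0,-1,0,0,5],[0,-1.8,0,0,5],[0,-2,3,0,5],[0,-2,7,0,6],[0,-2,11,0,8.7],[0,-2,15,0,8.7],[0,-2,18,0,8.7],[0,-2,18,0,8.7]]' && python3 -m inch '[[0,0,4,0,8.7],[0,0,8,0,8.7],[0,0,12,0,8.7],[0,0,16,0,8.7],[-2,0,17,0,8.7],[-5,2,17,0,8.7],[-8,4,17,0,8.7],[-11,6,17,0,8.7],[-14,8,17,0,8.7],[-15,8.8,17,0,8.7]]'
cat >> h.py <<'E'
def fit2(c,p0):
    from scipy.optimize import minimize
    g=cv2.GaussianBlur(c["image"].min(2).astype(np.float32),(0,0),.7); t=np.linspace(-.95,.95,60)
    def cost(p):
        y=np.radians(p[2]); R=np.array([[np.cos(y),-np.sin(y)],[np.sin(y),np.cos(y)]]); s=0
        for o,sg in ((-.003,1),(.003,-1)):
            a,b=.06+o,.07+o
            L=np.vstack([np.c_[a*t,0*t-b],np.c_[0*t-a,b*t]])
            q=proj(c,np.c_[L@R.T+p[:2]/1000,np.full(len(L),.018)]).astype(np.float32)
            s-=sg*np.minimum(cv2.remap(g,q[:,:1],q[:,1:],cv2.INTER_LINEAR),130).sum()
        return s/120
    r=min((minimize(cost,np.array(p0)+[a,b,d],method="Nelder-Mead") for a in(-4,0,4) for b in(-4,0,4) for d in(-2,0,2)),key=lambda r:r.fun)
    return r.x.round(2),round(float(r.fun),1)
E
python3 - <<'E'
from h import *
for n in("top","scene"):
    c=cams.capture(n); p,f=fit2(c,(571,254 if n=="top" else 248,4.4)); r,g=fitrails(c); y=np.radians(4.4);R=np.array([[np.cos(y),-np.sin(y)],[np.sin(y),np.cos(y)]])
    print(n,p,f,r,"in rails",R.T@(p[:2]-r[:2])); cv2.imwrite(f"pics/z_{n}.png",c["image"])
E
```

```text
time_s: 31.5
position: [0.5829, 0.1619, 0.1978]
tcp_rot: [[-0.082, 0.997, 0.014], [0.997, 0.082, 0.002], [0.001, 0.014, -1.0]]
force: [1.4, 0.2, 0.2]
opening: 0.87
grasp_force: 0.0
time_s: 32.33
position: [0.4234, 0.2506, 0.36]
tcp_rot: [[-0.085, 0.996, -0.005], [0.996, 0.085, 0.001], [0.002, -0.005, -1.0]]
force: [0.5, 0.4, 0.7]
opening: 1.005
grasp_force: 0.0
top [569.03 255.55   5.01] -75.0 [630.48850436 328.46450065   2.14160688] in rails [-66.87130055 -67.98456683]
scene [567.95 250.17   5.39] -41.1 [630.1561326  324.33057487   3.00261738] in rails [-67.71232294 -69.16961124]
```

```bash
python3 -m inch '[[0,0,-4,0,8.7],[0,0,-8,0,8.7],[0,0,-12,0,8.7],[0,0,-16,0,8.7],[0,0,-20,0,8.7],[0,0,-24,0,8.7],[0,0,-28,0,8.7],[0,0,-32,0,8.7],[0,0,-34.3,0,8.7],[0,0,-34.9,0,8.7]]' && python3 -m inch '[[0.4,0,0,0,8.7],[0.8,0,0,0,8.7],[1.2,0,0.05,0,8.7],[1.6,0,0.05,0,8.7],[2,0,0.1,0,8.7],[2.3,0,0.1,0,8.7],[2.5,0,0.1,0,8.7],[2.7,0,0.1,0,8.7],[2.9,0,0.1,0,8.7],[3.1,0,0.1,0,8.7]]'
```

```text
time_s: 33.27
position: [0.4272, 0.247, 0.0072]
tcp_rot: [[-0.08, 0.997, -0.007], [0.997, 0.08, -0.002], [-0.002, -0.007, -1.0]]
force: [-0.1, -0.2, -0.1]
opening: 1.001
grasp_force: 0.0
time_s: 34.1
position: [0.4595, 0.2483, 0.013]
tcp_rot: [[-0.081, 0.997, -0.0], [0.997, 0.081, -0.0], [-0.0, -0.0, -1.0]]
force: [-0.6, -0.8, -0.1]
opening: 1.005
grasp_force: 0.0
```

```bash
python3 -m inch '[[0.1,0,-0.1,0,8.7],[0.2,0,-0.1,0,8.7],[0.3,0,-0.1,0,8.7],[0.4,0,-0.1,0,8.7],[0.5,0,-0.1,0,8.7],[0.6,0,-0.1,0,8.7],[0.6,0,-0.1,0,8.7]]'
```

```text
time_s: 34.68
position: [0.4612, 0.2479, 0.0116]
tcp_rot: [[-0.081, 0.997, -0.008], [0.997, 0.081, -0.002], [-0.001, -0.009, -1.0]]
force: [-6.7, 1.3, 5.6]
opening: 0.996
grasp_force: 3.5
```

```bash
python3 -m inch '[[0.1,0,0.05,0,8.7],[0.2,0,0.1,0,8.7],[0.3,0,0.1,0,8.7],[0.4,0,0.1,0,8.7],[0.4,0,0.1,0,8.7],[0.4,0,0.1,0,8.7]]'
```

```text
time_s: 35.18
position: [0.4615, 0.2477, 0.012]
tcp_rot: [[-0.081, 0.997, -0.015], [0.997, 0.081, -0.003], [-0.002, -0.016, -1.0]]
force: [-11.3, 4.0, 4.8]
opening: 0.995
grasp_force: 5.5
```

Firmly seated on both rails, with a hard stop at the expected spot each time. Next I back off, close the fingers and go to the wing nut to push the wing's far half round with a closed fingertip, keeping the wide body away from the stirrer.

```bash
python3 -m inch '[[-0.4,0,0,0,8.7],[-0.8,0,0,0,8.7],[-1.2,0,0,0,8.7],[-2,0,0,0,8.7],[-3.2,0,0,0,6],[-4,0,2,0,4],[-4,0,6,0,2],[-4,0,10,0,0],[-4,0,14,0,0],[-4,0,18,0,0]]' && python3 -m inch '[[0,0,4,0,0],[0,0,8,0,0],[0,0,12,0,0],[0,0,16,0,0],[0,1,17,0,0],[1,4,17,0,0],[3,7,17,0,0],[6,8.5,17,0,0],[9,8.7,17,0,0],[11,8.7,17,0,0]]' && python3 -m inch '[[0.2,0,0,0,0],[0.2,0,0,0,0],[0.2,0,0,0,0]]'
python3 - <<'E'
from h import *
c=cams.capture("top");cv2.imwrite("pics/a9.png",c["image"]); print(fit2(c,(571,254,4.4)))
c=cams.capture("scene");cv2.imwrite("pics/b9.png",c["image"]); print(fit2(c,(571,250,4.4)))
E
```

```text
time_s: 36.02
position: [0.4293, 0.2482, 0.1949]
tcp_rot: [[-0.081, 0.997, 0.001], [0.997, 0.081, 0.0], [0.0, 0.001, -1.0]]
force: [1.2, -0.1, 0.0]
opening: 0.63
grasp_force: 0.0
time_s: 36.85
position: [0.5417, 0.3366, 0.3626]
tcp_rot: [[-0.082, 0.997, 0.002], [0.997, 0.082, 0.0], [0.0, 0.003, -1.0]]
force: [-0.1, -0.3, 0.8]
opening: 0.009
grasp_force: 0.0
time_s: 37.1
position: [0.5406, 0.3351, 0.3626]
tcp_rot: [[-0.081, 0.997, -0.001], [0.997, 0.081, -0.0], [-0.0, -0.001, -1.0]]
force: [-0.5, -0.2, -0.1]
opening: 0.008
grasp_force: 0.0
(array([569.32, 255.5 ,   5.37]), -75.8)
(array([568.22, 249.86,   4.94]), -40.1)
```

```bash
python3 - <<'E'
import cv2,numpy as np
a=cv2.imread("pics/a9.png")[158:213,145:225]; b=cv2.imread("pics/b9.png")[150:225,190:265]
cv2.imwrite("pics/ab9.png",np.hstack([cv2.resize(a,(436,300),interpolation=cv2.INTER_CUBIC),cv2.resize(b,(300,300),interpolation=cv2.INTER_CUBIC)]))
E
```

```text
(no output)
```

View pics/ab9.png

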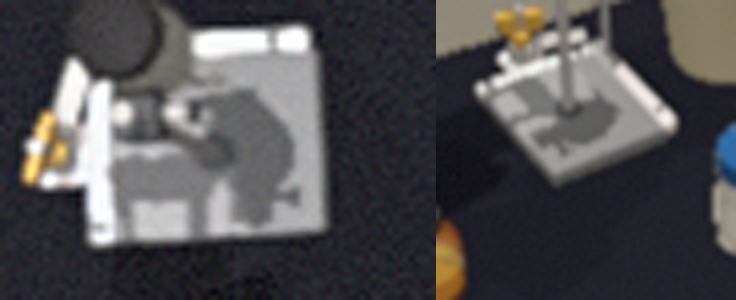

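The plate sits flush on both rails, with no dark gap in either view. Descending beside the wing nut and pushing it round.

```bash
python3 -m inch '[[0,0,-4,0,0],[0,0,-8,0,0],[0,0,-12,0,0],[0,0,-16,0,0],[0,0,-20,0,0],[0,0,-24,0,0],[0,0,-28,0,0],[0,0,-31,0,0],[0,0,-31.7,0,0],[0,0,-31.7,0,0]]' && python3 -m inch '[[0,0.3,0,0,0],[0,0.6,0,0,0],[0.1,0.9,0,0,0],[0.1,1.2,0,0,0],[0,1.4,0,0,0],[-0.1,1.65,0,0,0],[-0.2,1.9,0,0,0],[-0.3,2.15,0,0,0],[-0.25,2.4,0,0,0],[-0.2,2.65,0,0,0]]'
```

```text
time_s: 38.03
position: [0.5393, 0.3348, 0.0441]
tcp_rot: [[-0.081, 0.997, -0.005], [0.997, 0.081, -0.002], [-0.002, -0.005, -1.0]]
force: [0.2, 0.7, 0.1]
opening: 0.004
grasp_force: 0.0
time_s: 38.87
position: [0.5388, 0.3619, 0.0456]
tcp_rot: [[-0.081, 0.997, -0.002], [0.997, 0.081, -0.001], [-0.0, -0.002, -1.0]]
force: [-1.6, -1.0, 0.4]
opening: 0.006
grasp_force: 0.7
```

```bash
python3 -m inch '[[0.05,0.2,0,0,0],[0.1,0.4,0,0,0],[0.15,0.6,0,0,0],[0.3,0.8,0,0,0],[0.45,1,0,0,0],[0.6,1.2,0,0,0],[0.75,1.35,0,0,0],[0.95,1.45,0,0,0],[1.1,1.5,0,0,0],[1.25,1.5,0,0,0]]' && python3 -m inch '[[0.1,0,0,0,0],[0.2,0,0,0,0],[0.3,0,0,0,0],[0.3,0,0,0,0]]'
```

```text
time_s: 39.7
position: [0.5518, 0.3773, 0.0458]
tcp_rot: [[-0.08, 0.997, -0.001], [0.997, 0.08, 0.001], [0.001, -0.001, -1.0]]
force: [-3.8, 2.1, 1.2]
opening: 0.005
grasp_force: 2.2
time_s: 40.03
position: [0.5522, 0.3775, 0.0458]
tcp_rot: [[-0.08, 0.997, -0.006], [0.997, 0.08, 0.0], [0.001, -0.006, -1.0]]
force: [-8.2, 2.5, 2.6]
opening: 0.003
grasp_force: 3.6
```

```bash
python3 -m inch '[[-0.4,0,0,0,0],[-1,0,0,0,0],[-2,0,0,0,0],[-2,0,4,0,0],[-2,0,8,0,0],[-2,0,12,0,0],[-2,0,16,0,0],[-2,0,20,0,0],[-2,0,24,0,0],[-2,0,24,0,0]]' && python3 -m inch '[[0,0,4,0,0],[0,0,8,0,0],[-2,2,8,0,0],[-5,5,8,0,0],[-8,8,8,0,0],[-11,11,8,0,0],[-13,13,8,0,0],[-14,14,8,0,0],[-14,14,8,0,0],[-14,14,8,0,0]]'
python3 - <<'E'
from h import *
c=cams.capture("top"); cv2.imwrite("pics/a10.png",c["image"]); im=c["image"].astype(int)
print("plate",fit2(c,(571,254,4.4)))
m=(im[...,2]-im[...,0]>60); m[:160]=0;m[215:]=0;m[:,:145]=0;m[:,200:]=0
v,u=np.nonzero(m); P=np.array([at(c,(a,b),.0655)[:2] for a,b in zip(u,v)]); w,V=np.linalg.eigh(np.cov(P.T)); print("brass",len(u),P.mean(0),"axis",np.degrees(np.arctan2(*V[::-1,1])),np.sqrt(w))
y=np.radians(4.4);R=np.array([[np.cos(y),-np.sin(y)],[np.sin(y),np.cos(y)]])
piv=np.array([.563,.3585])
for a in (30,60,80,92.8,105):   # brightness along finger at candidate joint angles
    t=np.radians(4.4-a); L=np.array([[*(piv+r*np.array([np.cos(t),np.sin(t)])),.0285] for r in np.linspace(.045,.06,8)])
    q=proj(c,L).astype(np.float32); print(a,cv2.remap(im.min(2).astype(np.float32),q[:,:1],q[:,1:],cv2.INTER_LINEAR).ravel().round())
# bystanders: image difference before/after
c0=cv2.imread("pics/top0.png").astype(int)
for n,(x0,x1,y0,y1) in dict(dropper=(205,240,225,255),vial=(270,292,150,178),beaker=(335,372,203,240)).items(): print(n,abs(im-c0)[y0:y1,x0:x1].mean())
E
```

```text
time_s: 40.87
position: [0.5395, 0.3792, 0.2967]
tcp_rot: [[-0.081, 0.997, 0.019], [0.997, 0.081, 0.009], [0.007, 0.019, -1.0]]
force: [0.6, 0.8, 0.8]
opening: 0.006
grasp_force: 0.0
time_s: 41.7
position: [0.3951, 0.5167, 0.3658]
tcp_rot: [[-0.082, 0.997, 0.001], [0.997, 0.082, -0.001], [-0.001, 0.001, -1.0]]
force: [-0.3, -0.3, -0.5]
opening: 0.005
grasp_force: 0.0
plate (array([569.42, 254.78,   4.52]), -78.1)
brass 44 [0.5621453  0.35998514] axis 87.5920553148586 [0.00470231 0.01421048]
30 [227. 237. 228. 198. 147.  99.  56.  50.]
60 [234. 243. 247. 247. 232. 207. 154. 117.]
80 [124. 112. 101.  90.  83.  79.  87.  93.]
92.8 [247. 247. 247. 248. 249. 237. 218. 182.]
105 [177. 179. 180. 180. 179. 178. 181. 185.]
dropper 4.469206349206349
vial 4.771645021645021
beaker 3.7689310932554174
```

Everything checks out numerically: the finger lies over the plate, the plate is at home with yaw 4.5°, and the bystanders are unchanged. Handing in.

```bash
python3 -c "
from rig import bot; print(bot.hand_in())"
```

```text
the job is handed in; nothing more can be done
None
```

I handed the job in at about 42 s: the stirrer is seated flush on both rails, the wing nut is turned to its stop with the finger over the base plate, and the bystanders look unmoved. The gripper touched the motor once, and there was a second hard contact, probably the wrist on the boss head, peaking at 13 N; the tool tilted during it and the stirrer may have tipped slightly, but it was standing upright in the images after both.

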